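# Span the clear zone of a culture dish with spring calipers

### The job

Take the spring calipers off their rest and measure the largest clear circle on the culture dish that lies on the black mat: squeeze them until the two points stand over opposite edges of that circle, no more than a few millimetres above the dish and without leaning on it. Shift neither dish and leave the other things on the bench alone. Finish while still holding the calipers there in the fingers, squeezed to that gap and steady, so that I can read the scale.

Things in the scene. Friction and masses are not known exactly. Their poses are not given: they have to be found in the camera images.
- calipers: Loose steel spring calipers like big bent-tip tweezers, 175 mm, 90 g, level on the rest: two blades, 10 mm high on edge, joined at the heel in a V; a scale strip lies across them. Origin: blades' hinge axis at the heel, mid-height of the blades, 50 mm above the bench at the start; x along the middle line to the points, y to the left blade, z up. Released, the points are 52 mm apart.
- grip (a point): Midway between the ribbed finger grips, 80 mm along x from the heel origin; axes as calipers. Grips: 34 mm long, 10 mm high, 38.4 mm over their outer faces when released, 26.7 mm at a 30 mm point gap, 23.4 mm at 24 mm (gap changes 1.85 mm per mm). Balance point. The spring pushes back with about 6.5 N at a 30 mm gap, 8 N at 24 mm. 35 mm are free beside and 40 mm below.
- tip_l (a point): Lower end of the left (+y) point: 151 mm along x from the heel origin, 35 mm below it. The points (3 mm thick, in 8 mm collars) are turned down at a right angle from the blade ends.
- tip_r (a point): Lower end of the right (-y) point, the mirror image of tip_l.
- jaw_l (a joint): Angle by which the left blade is squeezed in from its released position (rad, 0 released); the right blade moves equally, both spring open when let go. Point gap = 52 mm - 302 mm x angle.
- rest: Fixed grey plastic rest: base plate 150 x 44 x 5 mm; rear post (x -90 to -76 mm) with a notch 26 mm wide for the heel; front bar (x 38 to 46 mm, 86 mm long, top 45 mm high) under the blades, with end stops. Post cheeks reach 52 mm, stops 50 mm high. Origin on the bench under the finger grips; x towards the points, z up.
- mat: Thin square matt black reading mat, 150 x 150 mm, flat on the bench. Origin at its centre. One of the two dishes lies near its middle.
- dish_a: Loose round clear culture dish lying upside down, 92 mm across (flat base on top 88 mm), 15 mm high. Through the base shows a pale growth layer with three dark clear circles, 30, 20 and 14 mm across, each with a 6 mm white paper disc at its middle. Origin: centre of the underside, z up.
- dish_b: Loose round clear culture dish lying upside down, 92 mm across (flat base on top 88 mm), 15 mm high. Through the base shows a pale growth layer with three dark clear circles, 24, 16 and 11 mm across, each with a 6 mm white paper disc at its middle. Origin: centre of the underside, z up.
- zone_a (a point): Centre of the largest clear circle (30 mm across) of dish_a, on the dish's top surface, 21 mm from the dish's centre.
- zone_b (a point): Centre of the largest clear circle (24 mm across) of dish_b, on the dish's top surface, 22 mm from the dish's centre.
- beaker: Loose small glass beaker, 50 mm across, 66 mm high. Origin at the centre of its underside.
- tubes: Loose white rack of capped sample tubes, 55 x 130 mm, 68 mm high. Origin at the centre of its underside.
- pen: Loose marker pen with black cap, 127 mm long, 13 mm thick, lying flat along its x. Origin under its middle.

How it is judged (in metres and radians):
On the way:
1. the calipers are held in the fingers, lifted clear of the rest (height (world z) of calipers above 0.055 m and contact force between the fingers and calipers above 1 N and contact force between calipers and rest below 0.05 N), for 0.2 s.
At the end, for the whole second after the job is handed in: On the mat's dish both points are within 2.5 mm of the edge of the largest clear circle, gap within 2 mm of its diameter, 0 to 7 mm above the dish, pressing on it under 1 N; the calipers are carried by the fingers alone (over 1 N), off the rest, still, with a steady gap (((horizontal distance between dish_a and mat below 0.03 m and distance between tip_l and tip_r between 0.028 and 0.032 m and horizontal distance between tip_l and zone_a between 0.0125 and 0.0175 m and z of tip_l in the frame of dish_a between 0.0135 and 0.022 m and horizontal distance between tip_r and zone_a between 0.0125 and 0.0175 m and z of tip_r in the frame of dish_a between 0.0135 and 0.022 m and contact force between calipers and dish_a below 1 N) or (horizontal distance between dish_b and mat below 0.03 m and distance between tip_l and tip_r between 0.022 and 0.026 m and horizontal distance between tip_l and zone_b between 0.0095 and 0.0145 m and z of tip_l in the frame of dish_b between 0.0135 and 0.022 m and horizontal distance between tip_r and zone_b between 0.0095 and 0.0145 m and z of tip_r in the frame of dish_b between 0.0135 and 0.022 m and contact force between calipers and dish_b below 1 N)) and contact force between the fingers and calipers above 1 N and contact force between calipers and rest below 0.05 N and linear speed of calipers below 0.02 m/s and velocity of joint jaw_l between -0.03 and 0.03 rad/s); the arm keeps its last pose, push and grip.
It fails at once if a dish is shifted by more than 10 mm (distance of any of dish_a, dish_b from where it was at the start of the episode above 0.01 m).
It fails at once if the calipers press on a dish with more than 15 N (contact force between calipers and dish_a above 15 N or contact force between calipers and dish_b above 15 N).
It fails at once if the beaker, the tube rack or the pen is shifted by more than 20 mm (distance of any of beaker, tubes, pen from where it was at the start of the episode above 0.02 m).
It also fails if it takes over 45 s, if anything falls off the work surface, if the arm or the gripper's body presses on something with over 40 N, if the wrist force passes 120 N, or if a joint passes its speed limit or range.

### The arm

A 6-joint arm with a two-finger parallel gripper is mounted at the origin on the work surface. World frame = base frame: x ahead of the robot, y to its left, z up, the work surface at z = 0. Lengths are in m, angles in degrees, forces in N, time in s.
With the tool pointing down it reaches from about 0.375 to 0.75 m from the base axis. Payload 9 kg.
Tool frame: the origin (TCP) lies where the fingers leave the gripper's body, on its centre line; the fingertips stand 73 mm ahead of it and the grasp point (between the pads) lies 54 mm ahead of it (robot.tip_reach is the distance from the TCP to the fingertips, in m); z points along the fingers, y is the line along which they close (so a half turn about z gives the same grasp; the last joint's range is limited). The gripper opens to 85 mm and grips with 20 to 120 N. Pads are 22 mm wide; open, the fingers measure 114 mm over their backs; the gripper's body (76 mm by 85 mm) begins 54 mm behind the grasp point. The pads swing forward as they close: fully open they stand 13 mm farther back than shut.
Start: joints at [52.787, 5.964, 5.575, 89.605, 0, 77.527], TCP at [0.251, 0.545, 0.304] pointing down, gripper open.
Joint ranges: [-171.21, 171.21], [-48.23, 106.86], [-62.78, 66.21], [-105.2, 120.99], [-86.42, 89.51], [-180, 180]. Speed limits (degrees/s): [127.2, 127.2, 147.25, 180, 180, 180].

### API

Orientations are given as [roll, pitch, yaw] about the fixed x, y, z axes, in that order (R = Rz(yaw) Ry(pitch) Rx(roll)).
In Python, from plant import robot gives the robot as it stands. Calls block until the motion is done:
- robot.move_pose(position, orientation): joint-space move of the TCP to a pose.
- robot.line_to(position, vel=0.15, rotation=None, guard=None): straight line of the TCP; rotation=None keeps the orientation; vel is the mean speed in m/s. With guard (N) it stops when the force on the tool has changed by that much, and returns True; else False.
- robot.goto_joints(angles): joint-space move.
- robot.set_gripper(opening): finger opening in m; the grip force is fixed at half the most; returns when the fingers have stopped.
- robot.pause(seconds).
- robot.ik(position, orientation): joint angles nearest the present ones, or None.
- robot.observe(): the state.
- robot.grab_frame(name): name is "scene" or "top" or "wrist"; returns the picture (480x640x3 uint8, blue, green, red); there is no depth.
- robot.get_calibration(name): a dict with "vertical_fov" (degrees; the focal length in pixels is half the picture's height over the tangent of half this angle, whatever the lens; pixels are square), "cx", "cy" (the principal point, pixels), "rvec" (rotation vector, rad) and "tvec" (3), from world to camera coordinates, as OpenCV has them. Camera axes: x right, y down, z forward; pixel columns grow to the right and rows downward; lengths in m; the calibration is good to about 2 mm. The wrist camera is an equidistant fisheye: a pixel r from the principal point sees the ray r / f radians off the axis. A picture is of the moment at which its call begins: read the wrist's pose just before it. get_calibration takes no time and is no camera call; for the wrist camera it gives the pose at the moment of the call.
A pose or a line that the arm cannot do raises robot.IKError and nothing moves.
- robot.job_done(): hands the job in; it is judged then, once.
The state is a dict: "time": time; "q": joint angles; "qvel": joint speeds; "joint_torque": joint torques, N m; "tool_pos": TCP position; "tcp_rot": TCP orientation; "ft_force": force on the tool from outside, world axes, zero at the start; "torque": the same for the moment, N m; "gripper_width": finger opening in m; "gripper_force": force on a finger pad.
Only numpy, scipy, OpenCV 4.12 (cv2) and the standard library are available. Lean on these libraries where they do the work, as an engineer would, in place of code of your own. Each camera call takes 0.05 s, during which the arm holds its last target. There are 200 camera calls.

## Working session

There is one attempt and no reset: what is moved stays moved. The work goes in short steps, each a Python script; the robot and the scene stay as the last script left them, time stands still between calls to the robot, and variables do not carry over. Pictures are saved under pics/ and viewed, at most 10 in all, crops included, and the job is handed in when it is done.

```bash
ls; mkdir -p pics; python3 - <<'E'
from plant import robot
import cv2
for n in("top","scene"):
    cv2.imwrite(f"pics/{n}0.png",robot.grab_frame(n)); print(n,robot.get_calibration(n))
print(robot.observe())
E
```

```text
pics
top {'vertical_fov': 51.750597176171574, 'cx': 317.473011388733, 'cy': 234.8817712053089, 'rvec': array([ 2.14318446, -2.09140915,  0.21866663]), 'tvec': array([0.00265422, 0.59912648, 0.97222864])}
scene {'vertical_fov': 47.558266236276474, 'cx': 326.6483248347782, 'cy': 232.6354293496787, 'rvec': array([ 2.26053882,  1.06541166, -0.36052808]), 'tvec': array([-0.42935293, -0.30679623,  1.21393896])}
{'time': 0.1, 'q': array([5.27864917e+01, 5.99490449e+00, 5.53325307e+00, 8.96053108e+01,
       4.30030770e-04, 7.75269443e+01]), 'qvel': array([ 0.06350171, -0.15944233,  0.1399777 , -0.02877795, -0.0308189 ,
        0.07914787]), 'joint_torque': array([ 8.16604297e-03, -5.58208466e+01,  5.04716635e+01,  1.31836676e-02,
       -1.11514660e-04,  1.46637552e-05]), 'tool_pos': array([0.25096397, 0.54476422, 0.30321973]), 'tcp_rot': array([-1.79934711e+02, -1.48824150e-02,  1.55259539e+02]), 'ft_force': array([-0.67219034, -1.36964791,  0.89511304]), 'torque': array([-0.0413826 , -0.02838194,  0.00456718]), 'gripper_force': 0.0, 'gripper_width': 0.0851963362779265}
```

View pics/top0.png

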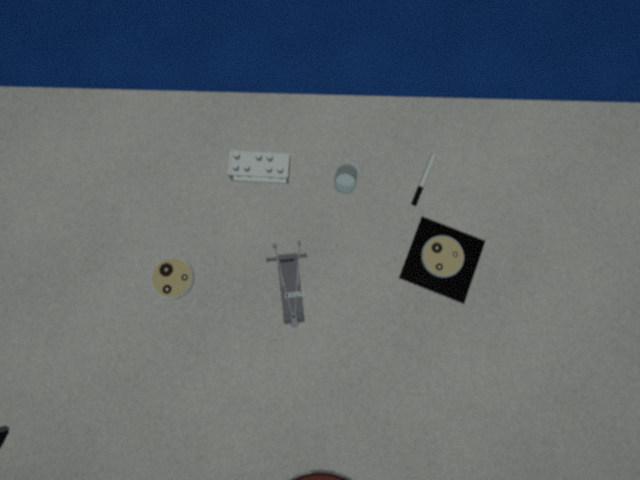

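View pics/scene0.png

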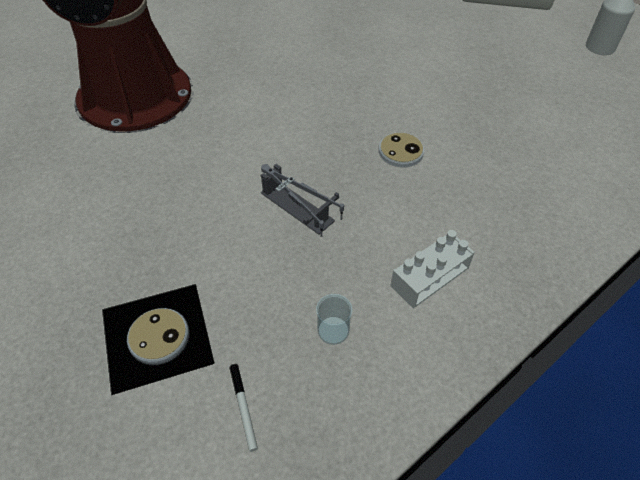

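The top view shows the calipers on the rest, heel at about (293,322) and points at about (276,244) and (298,241). The mat's dish is at (442,256), with its largest circle near (437,247). The other dish is at (172,278). The scene view agrees with this.

```bash
cat > h.py <<'E'
import numpy as np, cv2
from plant import robot
def rays(name,px,cal=None):
    c=cal or robot.get_calibration(name); f=240/np.tan(np.radians(c["vertical_fov"])/2)
    p=(np.atleast_2d(px).astype(float)-[c["cx"],c["cy"]])/f
    if name=="wrist":
        r=np.linalg.norm(p,axis=1,keepdims=True); s=np.where(r>1e-9,np.sin(r)/np.maximum(r,1e-9),1); d=np.hstack([p*s,np.cos(r)])
    else: d=np.hstack([p,np.ones((len(p),1))])
    R=cv2.Rodrigues(c["rvec"])[0]
    return -R.T@c["tvec"], d@R
def onz(name,px,z,cal=None):
    o,d=rays(name,px,cal); return o+d*((z-o[2])/d[:,2])[:,None]
def proj(name,P,cal=None):
    c=cal or robot.get_calibration(name); f=240/np.tan(np.radians(c["vertical_fov"])/2)
    X=np.atleast_2d(P)@cv2.Rodrigues(c["rvec"])[0].T+c["tvec"]
    if name=="wrist":
        n=np.linalg.norm(X[:,:2],axis=1,keepdims=True); p=X[:,:2]/n*np.arctan2(n,X[:,2:])
    else: p=X[:,:2]/X[:,2:]
    return p*f+[c["cx"],c["cy"]]
def snap(n,fn):
    c=robot.get_calibration(n); im=robot.grab_frame(n); cv2.imwrite("pics/"+fn,im); np.save("pics/"+fn+".npy",c,allow_pickle=True); return im,c
def load(fn): return cv2.imread("pics/"+fn),np.load("pics/"+fn+".npy",allow_pickle=True).item()
E
python3 - <<'E'
from h import *
np.set_printoptions(precision=4,suppress=True)
print(onz("top",[[293,322],[276,244],[298,241]],.05))
print(onz("top",[[442,256],[437,247],[172,278]],.015)); print(onz("top",[[422,217],[485,240],[464,302],[400,277],[346,180],[260,167],[424,180]],0))
T=robot.get_calibration("wrist"); R=cv2.Rodrigues(T["rvec"])[0]; print(T["vertical_fov"],-R.T@T["tvec"],R[2])
for y in(0,90,-90,180): print(y,robot.ik([.48,.05,.30],[180,0,y]))
E
```

```text
[[0.4189 0.0628 0.05  ]
 [0.5793 0.1039 0.05  ]
 [0.5869 0.0579 0.05  ]]
[[ 0.5683 -0.2535  0.015 ]
 [ 0.5878 -0.2432  0.015 ]
 [ 0.5063  0.326   0.015 ]]
[[ 0.6578 -0.2151  0.    ]
 [ 0.609  -0.3536  0.    ]
 [ 0.4715 -0.3023  0.    ]
 [ 0.5222 -0.1646  0.    ]
 [ 0.7396 -0.0444  0.    ]
 [ 0.7654  0.1516  0.    ]
 [ 0.7442 -0.2212  0.    ]]
65.70646984690485 [0.1801 0.5764 0.3731] [ 0.2749 -0.1289 -0.9528]
0 [ -9.631  -14.6931 -14.5345  90.1586   0.     170.369 ]
90 [ -9.631  -14.6931 -14.5345  90.1586   0.      80.369 ]
-90 [ -9.631  -14.6931 -14.5345  90.1586   0.     -99.631 ]
180 [ -9.631  -14.6931 -14.5345  90.1586   0.      -9.631 ]
```

```bash
python3 - <<'E'
from h import *
robot.move_pose([.47,.069,.25],[180,0,6.5])
snap("wrist","w1.png"); print(robot.observe()["time"],robot.observe()["q"])
E
```

```text
2.0583 [-7.40713770e+00 -1.64168754e+01 -2.11546394e+01  8.52532948e+01
  8.51072073e-03  1.65991438e+02]
```

View pics/w1.png

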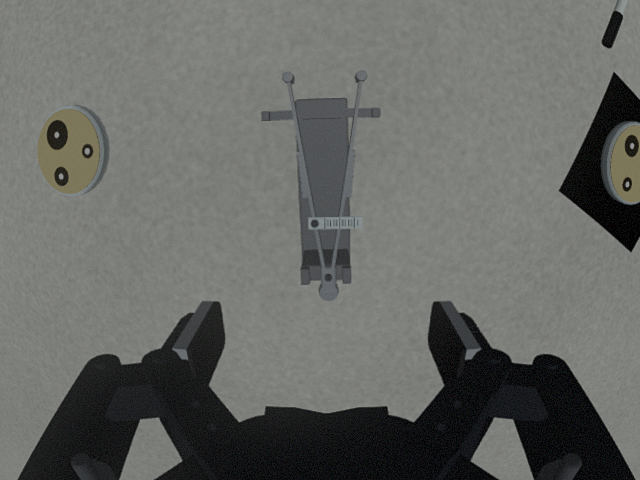

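The wrist view shows the caliper collars at (288,77) and (361,76), the heel pivot dot at (328,278) and the heel disc at (328,290). The bar ends are at (266,116) and (376,113).

```bash
python3 - <<'E'
from h import *
np.set_printoptions(precision=4,suppress=True)
im,c=load("w1.png")
P=onz("wrist",[[288,77],[361,76],[328,278],[328,290]],.055,c); print(P)
m=P[:2].mean(0); print(np.linalg.norm(P[0]-P[1]))
for k in(2,3):
    v=m-P[k]; print(np.linalg.norm(v),np.degrees(np.arctan2(v[1],v[0])), P[k]+v/np.linalg.norm(v)*.08, m-v/np.linalg.norm(v)*.071)
B=onz("wrist",[[266,116],[376,113]],.05,c); v=B[0]-B[1]; print(B,np.degrees(np.arctan2(v[1],v[0]))-90)
E
```

```text
[[0.5759 0.1074 0.055 ]
 [0.5824 0.0568 0.055 ]
 [0.4291 0.0623 0.055 ]
 [0.4187 0.0611 0.055 ]]
0.05100462696540671
0.15137990076885505 7.5446271778731795 [0.5084 0.0728 0.055 ] [0.5088 0.0728 0.055 ]
0.1618155480689799 7.488345838748477 [0.4981 0.0715 0.055 ] [0.5088 0.0729 0.055 ]
[[0.5467 0.1208 0.05  ]
 [0.5577 0.0425 0.05  ]] 7.9769206142740785
```

```bash
python3 - <<'E'
from h import *
np.set_printoptions(precision=4,suppress=True)
R=[180,0,7.6]
robot.move_pose([.5085,.0728,.18],R)
print(robot.line_to([.5085,.0728,.102],vel=.08,guard=8))
robot.set_gripper(.026); o=robot.observe(); print(o["time"],o["gripper_width"],o["gripper_force"],o["tool_pos"],o["ft_force"])
print(robot.line_to([.5085,.0728,.17],vel=.06))
robot.pause(.3)
o=robot.observe(); print(o["time"],o["gripper_width"],o["gripper_force"],o["tool_pos"],o["ft_force"])
snap("wrist","w2.png")
E
```

```text
False
4.2 0.025978176529912005 5.139525085687637 [0.5093 0.0727 0.103 ] [ 0.9576 -0.1567  4.682 ]
False
5.7833 0.026042118139127213 6.26776322722435 [0.5084 0.0728 0.1698] [-0.8682 -0.3123 -0.8824]
```

View pics/w2.png

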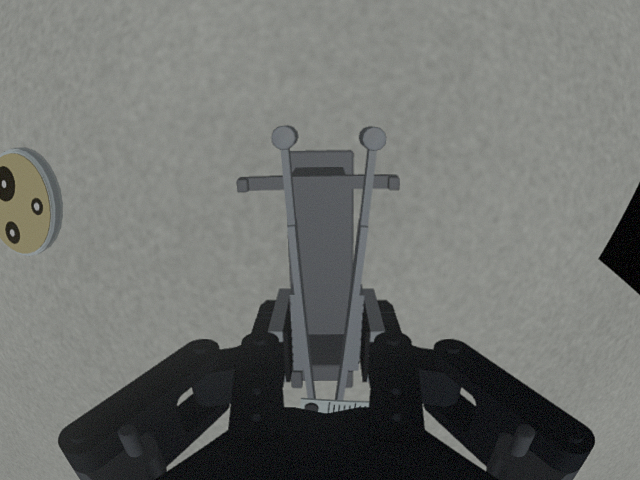

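The calipers are held and clear of the rest. The collars are at (284,138) and (372,138), symmetric about the gripper centre line.

```bash
python3 - <<'E'
from h import *
np.set_printoptions(precision=4,suppress=True)
im,c=load("w2.png")
P=onz("wrist",[[284,138],[372,138]],.122,c); print(P,np.linalg.norm(P[0]-P[1]))
m=P.mean(0); v=m[:2]-[.5085,.0728]; print(np.linalg.norm(v),np.degrees(np.arctan2(v[1],v[0])))
Z=np.array([.5878,-.2432]); 
# hover short of dish, squeezed to ~24 mm, zone viewed from above
robot.set_gripper(.0234); o=robot.observe(); print(o["gripper_width"],o["gripper_force"])
for yaw in(-30,-22,-10,0,15):
    t=np.radians(yaw); g=Z-.071*np.array([np.cos(t),np.sin(t)])
    print(yaw,g,robot.ik([*g,.108],[180,0,yaw]))
E
```

```text
[[0.5784 0.0945 0.122 ]
 [0.5821 0.067  0.122 ]] 0.02769488911517338
0.07216958178097221 6.338753393751488
0.02361185203764051 8.052753657102585
-30 [ 0.5263 -0.2077] [-34.777    3.5256 -17.5355  68.9389   0.     175.223 ]
-22 [ 0.522  -0.2166] [-35.7946   3.4079 -17.6577  68.9344   0.     166.2054]
-10 [ 0.5179 -0.2309] [-37.2401   3.7311 -17.3217  68.9472   0.     152.7599]
0 [ 0.5168 -0.2432] [-38.316    4.4433 -16.5772  68.9795   0.     141.684 ]
15 [ 0.5192 -0.2616] [-39.6187   6.187  -14.7309  69.0822   0.     125.3813]
```

```bash
python3 - <<'E'
from h import *
robot.move_pose([.4768,-.2432,.17],[180,0,0])
robot.pause(.3); snap("wrist","w3.png"); snap("scene","s3.png"); o=robot.observe(); print(o["time"],o["tool_pos"],o["tcp_rot"],o["gripper_width"],o["gripper_force"])
E
```

```text
7.6583 [ 0.47697977 -0.24279266  0.16999579] [-1.79999665e+02  5.73738256e-04  4.33518387e-02] 0.023389838395993737 8.037927746772766
```

View pics/w3.png

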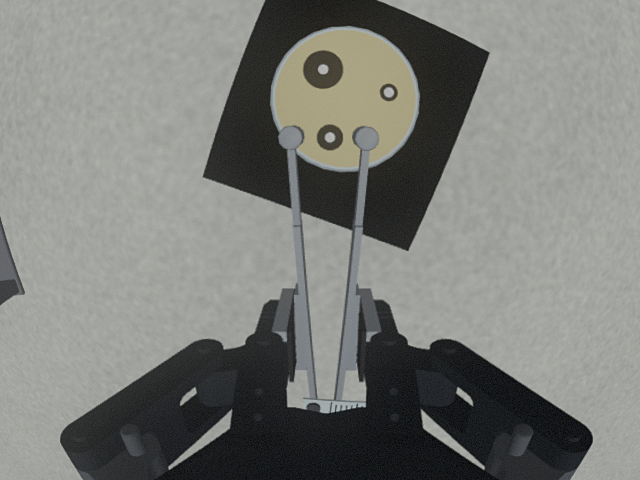

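The wrist view shows the mat's dish with its largest circle's disc at (323,70). The circle is about 40 px against a dish of 148 px, so it is 24 mm across and this is dish_b. The collars are at (290,138) and (366,138).

```bash
python3 - <<'E'
from h import *
np.set_printoptions(precision=4,suppress=True)
im,c=load("w3.png"); 
g=im.max(2).astype(int)
# white disc / dark annulus around it
s=im[55:86,308:340]; m=(s.min(2)>120).astype(np.uint8); n,l,st,ce=cv2.connectedComponentsWithStats(m); print(st[1:],ce[1:]+[308,55])
d=(im.max(2)<100).astype(np.uint8); n,l,st,ce=cv2.connectedComponentsWithStats(d[40:105,295:355]); print(st[1:],ce[1:]+[295,40])
z=onz("wrist",[[323,70]],.0145,c); P=onz("wrist",[[290.5,138],[366,138]],.122,c); print(z,P,P.mean(0),np.linalg.norm(P[0]-P[1]))
t=[0.54798,-.2428]
s,sc=load("s3.png"); q=proj("scene",[[*t,.083]],sc)[0].astype(int); print(q)
x,y=q-[50,38]; cv2.imwrite("pics/s3c.png",cv2.resize(s[y:y+75,x:x+100],None,fx=8,fy=8,interpolation=cv2.INTER_CUBIC)); print(x,y)
E
```

```text
[[ 0  0  1  1  1]
 [29  0  3  2  5]
 [10  9 10 10 83]
 [27 27  5  4 11]
 [ 0 28  3  3  6]] [[308.      55.    ]
 [338.2     55.4   ]
 [322.6506  68.8313]
 [337.7273  84.0909]
 [308.6667  84.3333]]
[[   0    0    5    4   11]
 [   9   11   39   38 1066]] [[296.2727  40.9091]
 [322.6764  69.1576]]
[[ 0.5859 -0.2417  0.0145]] [[ 0.5494 -0.2322  0.122 ]
 [ 0.5495 -0.256   0.122 ]] [ 0.5494 -0.2441  0.122 ] 0.02377732896199381
[144 295]
94 257
```

View pics/s3c.png

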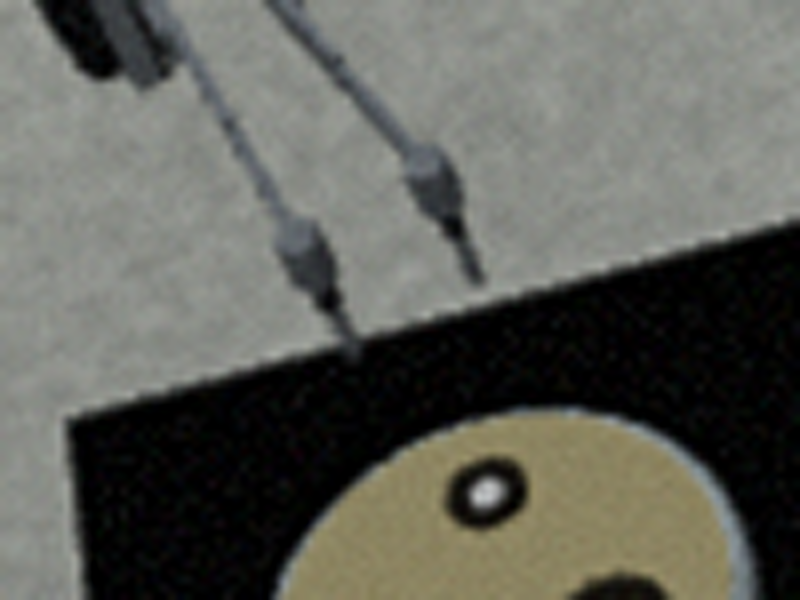

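The scene crop shows both point ends: (138.5,301.0) and (154.0,292.3) in full-picture pixels. The 16 mm circle's disc is at (155.1,318.3).

```bash
python3 - <<'E'
from h import *
np.set_printoptions(precision=4,suppress=True)
im,c=load("w3.png"); s,sc=load("s3.png")
f=lambda p,n,cc:[(lambda o,d:(o,d[0]/np.linalg.norm(d)))(*rays(n,[p],cc))][0]
small=onz("wrist",[[330,137.5]],.0145,c)  # 16 mm circle disc
print("disc wrist",small,"scene",onz("scene",[[155.1,318.25]],.0145,sc))
def tri(a,b):
    (o1,d1),(o2,d2)=a,b; A=np.stack([d1,-d2],1); k=np.linalg.lstsq(A,o2-o1,rcond=None)[0]
    p,q=o1+k[0]*d1,o2+k[1]*d2; return (p+q)/2,np.linalg.norm(p-q)
# collar tops: crop (300,225)&(432,160)
for w,x in(((290.5,138),(300,222)),((366,138),(430,153))):
    print(tri(f(w,"wrist",c),f((94+x[0]/8,257+x[1]/8),"scene",sc)))
for p in((138.5,301),(154,292.25)):
    o,d=rays("scene",[p],sc)
    for z in(.078,.083,.088): print(z,(o+d*((z-o[2])/d[0,2]))[0])
E
```

```text
disc wrist [[ 0.5448 -0.2459  0.0145]] scene [[ 0.546  -0.2418  0.0145]]
(array([ 0.5494, -0.2422,  0.1231]), np.float64(0.01971947215446797))
(array([ 0.5544, -0.2419,  0.1344]), np.float64(0.026847794636479665))
0.078 [ 0.5473 -0.2529  0.078 ]
0.083 [ 0.5509 -0.2533  0.083 ]
0.088 [ 0.5545 -0.2538  0.088 ]
0.078 [ 0.5481 -0.2283  0.078 ]
0.083 [ 0.5517 -0.2289  0.083 ]
0.088 [ 0.5553 -0.2296  0.088 ]
```

```bash
python3 - <<'E'
from h import *
np.set_printoptions(precision=4,suppress=True)
robot.line_to([.5135,-.2404,.17],vel=.06,rotation=[180,0,0])
print(robot.line_to([.5135,-.2404,.118],vel=.05,guard=6)); robot.pause(.4)
im,c=snap("wrist","w4.png"); s,sc=snap("scene","s4.png"); o=robot.observe(); print(o["time"],o["tool_pos"],o["gripper_width"],o["gripper_force"])
q=proj("scene",[[.586,-.242,.025]],sc)[0].astype(int); x,y=q-[36,27]; print(x,y)
a=cv2.resize(s[y:y+54,x:x+72],(720,540),interpolation=cv2.INTER_CUBIC)
cv2.imwrite("pics/s4c.png",a); cv2.imwrite("pics/w4c.png",cv2.resize(im[80:200,248:408],(800,600),interpolation=cv2.INTER_CUBIC))
E
```

```text
False
10.1167 [ 0.5135 -0.2404  0.118 ] 0.023763390663775554 8.04083839058876
130 305
```

View pics/w4c.png

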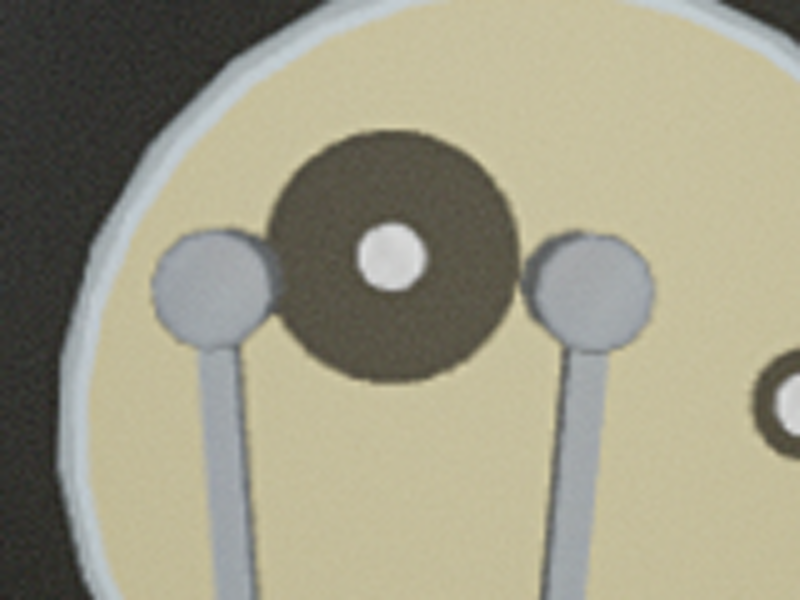

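View pics/s4c.png

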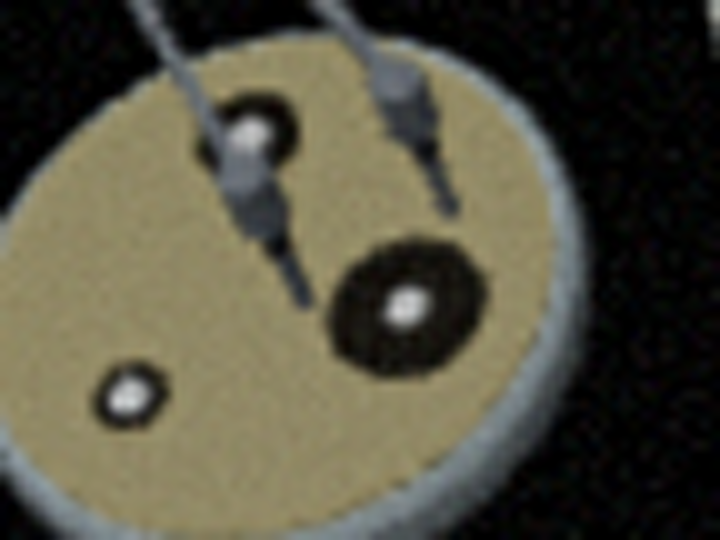

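The wrist crop puts the circle's centre at (326.6,131.4) and the collars at (290.6,137.8) and (366.4,138.4). The scene crop puts the point ends at (160.5,335.3) and (175.3,326.3), and the circle's disc at (170.6,335.6).

```bash
python3 - <<'E'
from h import *
np.set_printoptions(precision=4,suppress=True)
im,c=load("w4.png"); s,sc=load("s4.png")
z=onz("wrist",[[326.6,131.4]],.0155,c)[0]; P=onz("wrist",[[290.6,137.8],[366.4,138.4]],.0705,c)
print("wrist zone",z,"tips-zone",P.mean(0)-z,P[0]-P[1])
zs=onz("scene",[[170.6,335.6]],.0155,sc)[0]
for h in(.0265,.0305,.0345):
    Q=onz("scene",[[160.5,335.3],[175.3,326.3]],h,sc); print(h,"scene zone",zs,"tips-zone",Q.mean(0)-zs,Q[1]-Q[0])
R=cv2.Rodrigues(c["rvec"])[0]; print("cam",-R.T@c["tvec"],proj("wrist",[[.5135+.071,-.2404,.0705]],c))
E
```

```text
wrist zone [ 0.5864 -0.2418  0.0155] tips-zone [-0.0005 -0.0005  0.055 ] [0.0002 0.0238 0.    ]
0.0265 scene zone [ 0.5882 -0.2385  0.0155] tips-zone [-0.003  -0.0002  0.011 ] [0.0007 0.0246 0.    ]
0.0305 scene zone [ 0.5882 -0.2385  0.0155] tips-zone [-0.0005 -0.0006  0.015 ] [0.0006 0.0245 0.    ]
0.0345 scene zone [ 0.5882 -0.2385  0.0155] tips-zone [ 0.002 -0.001  0.019] [0.0006 0.0244 0.    ]
cam [ 0.5911 -0.2414  0.1879] [[322.6693 142.042 ]]
```

```bash
python3 - <<'E'
from h import *
np.set_printoptions(precision=4,suppress=True)
print(robot.line_to([.5140,-.2399,.106],vel=.02,guard=4,rotation=[180,0,0])); robot.pause(.5)
im,c=snap("wrist","w5.png"); s,sc=snap("scene","s5.png"); o=robot.observe(); print(o["time"],o["tool_pos"],o["gripper_width"],o["gripper_force"],o["ft_force"])
a=cv2.resize(s[310:352,145:195],(600,504),interpolation=cv2.INTER_CUBIC)
b=cv2.resize(im[80:200,248:408],(672,504),interpolation=cv2.INTER_CUBIC)
cv2.imwrite("pics/s5c.png",a); cv2.imwrite("pics/w5c.png",b)
E
```

```text
False
11.4667 [ 0.514  -0.2399  0.106 ] 0.023689762716518938 8.040644377470016 [-0.0156 -0.2935 -1.0948]
```

View pics/s5c.png

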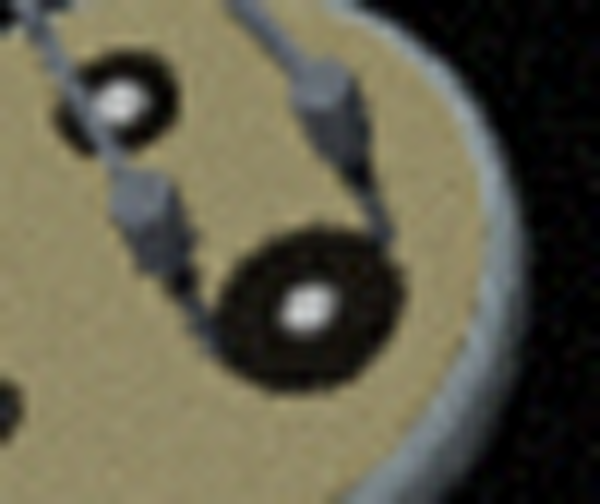

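View pics/w5c.png

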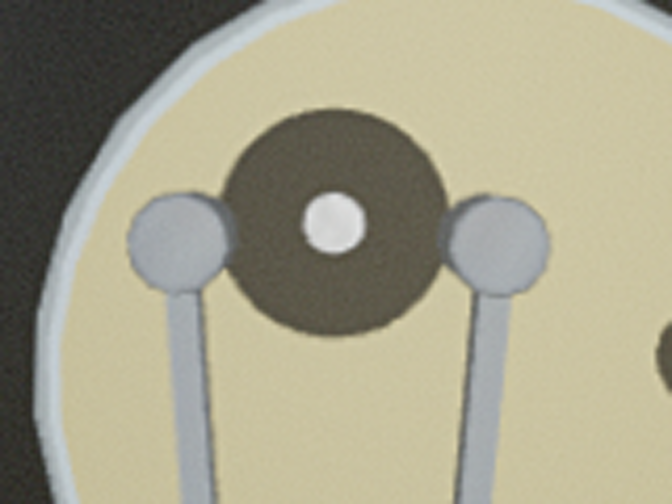

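The scene crop shows the points over the circle's edges, at (162.8,339.2) and (177.3,330.4), with the disc at (170.8,335.5). The wrist crop shows the disc at (327.5,132.9) and the collars at (290.4,137.9) and (367.0,138.6).

```bash
python3 - <<'E'
from h import *
np.set_printoptions(precision=4,suppress=True)
im,c=load("w5.png"); s,sc=load("s5.png")
z=onz("wrist",[[327.5,132.9]],.0155,c)[0]; P=onz("wrist",[[290.4,137.9],[367,138.6]],.0585,c)
print(P.mean(0)-z,P[0]-P[1])
zs=onz("scene",[[170.75,335.5]],.0155,sc)[0]
for h in(.0155,.0185,.0215):
    Q=onz("scene",[[162.75,339.2],[177.3,330.4]],h,sc); print(h,"tips-zone",Q.mean(0)-zs,Q[1]-Q[0])
E
```

```text
[-0.0002 -0.0002  0.043 ] [0.0002 0.024  0.    ]
0.0155 tips-zone [-0.0017 -0.0002  0.    ] [0.0008 0.0244 0.    ]
0.0185 tips-zone [ 0.0001 -0.0005  0.003 ] [0.0008 0.0243 0.    ]
0.0215 tips-zone [ 0.0019 -0.0008  0.006 ] [0.0008 0.0242 0.    ]
```

The two views agree: the points are centred within 0.5 mm, the gap is about 24 mm, and the points are about 3 mm above the dish. I'm handing it in.

```bash
python3 -c "
from plant import robot
print(robot.job_done())"
```

```text
the job is handed in; nothing more can be done
None
```

The job is handed in: the calipers are held steady at about a 24 mm gap, with both points over opposite edges of the largest clear circle on the mat's dish (dish_b), about 3 mm above it by my camera measurements; the hand-in gave no verdict.

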